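# Hold the tall liner panel ready above its clamp

## Task

Pull the taller of the two aluminium panels up out of the slotted rack and carry it over the row of two jars and a tub to the clamp block on the other side. Stop with the panel upright and its lower edge about 10 mm above the clamp's slot, lined up so that it could be lowered straight in, but not touching the clamp. Finish there with the gripper holding the panel motionless in the air. The jars, the tub and the shorter panel stay where they stand, and the carried panel must not touch the jars or the tub.

Things in the scene. Friction and masses are not known exactly. Their poses are not given: they have to be found in the camera images.
- tall_panel: the taller aluminium plate: 8 mm thick (x), 90 wide (y), 125 high (z, up), 0.18 to 0.32 kg, the same either way round; origin at the centre of its lower edge. It starts upright in one of the rack's two outer slots, lower edge 8 mm and top edge 133 mm above the bench, the upper 75 mm free. Grip it across its thickness near the middle of the top edge
- corner_a (a point): one end of the tall panel's lower edge: mid-thickness, 45 mm to the panel's -y side of its origin
- corner_b (a point): the other end of the tall panel's lower edge: mid-thickness, 45 mm to the panel's +y side of its origin
- short_panel: the shorter aluminium panel, 8 x 90 x 80 mm (x, y, z), standing in the other outer slot of the rack, its top edge 88 mm above the bench; origin at the centre of its lower edge; leave it in its slot
- rack_top (a point): centre of the top of the grey slotted rack, 58 mm above the bench. Rack fixed, 130 (x) x 124 (y) x 58 mm; three upright slots 10 mm wide at x = -36, 0 (empty) and +36 mm, open at the top, floor 8 mm above the bench. Only a panel's side edges run in grooves; between the two combed cheeks it is open. Panel axes are parallel to the rack's
- clamp_mouth (a point): centre of the slot mouth on top of the grey clamp block, 53 mm above the bench; z up, y along the slot, x across. Mouth 22 mm (x) by 106 mm (y), narrowing to 11 mm across 15 mm further down. Block 48 x 132 mm on a base plate 90 x 160 mm, two low black screw knobs on its -x side; fixed to the bench
- jar_blue: white jar with a blue lid, 69 mm across, 94 mm high, loose; the row's end nearest the robot; origin at the centre of its underside
- tub: tub with a lid, 88 mm across, 58 mm high, loose; in the middle of the row; origin at the centre of its underside
- jar_white: white jar with a white lid, 71 mm across, 94 mm high, loose; the row's far end; origin at the centre of its underside. The row runs roughly away from the robot between rack (left) and clamp (right)
Not all that is in view belongs to the job. What is shaped like the tub but orange or pink is not meant.

How it is judged:
On the way, in this order (a step that is already met when the one before it is completed fails the run):
1. the tall panel is held, clear above the slots of the rack (contact force between the fingers and tall_panel above 1 N and z of each of corner_a, corner_b in the frame of rack_top above 0.003 m), for 0.1 s.
2. the held panel passes over the row: its lower edge above the jar lids, its centre within 80 mm of a jar or the tub as seen from above (contact force between the fingers and tall_panel above 1 N and height (world z) of each of corner_a, corner_b above 0.094 m and (horizontal distance between tall_panel and jar_blue below 0.08 m or horizontal distance between tall_panel and tub below 0.08 m or horizontal distance between tall_panel and jar_white below 0.08 m)), for 0.03 s.
At the end, for the whole second after the job is handed in: Gripper holds the tall panel at rest, within 0.1 rad of upright, both ends of its lower edge 3-20 mm above the clamp mouth, within 7 mm of the slot's centre line and within its 106 mm length, not touching the clamp; jars and tub within 20 mm, short panel within 15 mm of their places (contact force between the fingers and tall_panel above 1 N and x of corner_a in the frame of clamp_mouth between -0.007 and 0.007 m and y of corner_a in the frame of clamp_mouth between -0.053 and 0.053 m and z of corner_a in the frame of clamp_mouth between 0.003 and 0.02 m and x of corner_b in the frame of clamp_mouth between -0.007 and 0.007 m and y of corner_b in the frame of clamp_mouth between -0.053 and 0.053 m and z of corner_b in the frame of clamp_mouth between 0.003 and 0.02 m and angle between tall_panel's own z axis and vertical below 0.1 rad and linear speed of tall_panel below 0.02 m/s and contact force between tall_panel and clamp below 0.1 N and distance of each of jar_blue, tub, jar_white from where it was at the start of the episode below 0.02 m and angle between each of jar_blue, tub, jar_white's own z axis and vertical below 0.2 rad and distance of short_panel from where it was at the start of the episode below 0.015 m); the arm keeps its last pose, push and grip.
It fails at once if the panel touches the clamp (contact force between tall_panel and clamp above 0.5 N).
It fails at once if the panel touches a jar or the tub (contact force between tall_panel and jar_blue above 0.5 N or contact force between tall_panel and tub above 0.5 N or contact force between tall_panel and jar_white above 0.5 N).
It fails at once if a jar or the tub is shifted over 20 mm or tipped (distance of any of jar_blue, tub, jar_white from where it was at the start of the episode above 0.02 m or angle between any of jar_blue, tub, jar_white's own z axis and vertical above 0.2 rad).
It fails at once if the short panel is shifted over 15 mm (distance of short_panel from where it was at the start of the episode above 0.015 m).
It also fails if it takes over 40 s, if anything falls off the work surface, if the arm or the gripper's body presses on something with over 40 N, if the wrist force passes 120 N, or if a joint passes its speed limit or range.

## Robot

A 7-joint arm with a two-finger parallel gripper is mounted at the origin on a cart in front of the work surface, level with it; the furniture and walls round the work are solid. World frame = base frame: x ahead of the robot, y to its left, z up, the work surface at z = 0. Lengths are in m, angles in rad, forces in N, time in s.
With the tool pointing down it reaches from about 0.425 to 0.875 m from the base axis. Payload 8.4 kg.
Tool frame: the origin (TCP) lies midway between the tips of the shut fingers; the grasp point (between the pads) lies 19 mm behind it (robot.grip_depth is the distance from the TCP to the grasp point, in m); z points along the fingers, y is the line along which they close (so a half turn about z gives the same grasp; the last joint's range is limited). The gripper opens to 87 mm and grips with 3 to 60 N. Pads are 19 mm wide; open, the fingers measure 117 mm over their backs; the gripper's body (75 mm by 190 mm) begins 51 mm behind the grasp point.
Start: joints at [1.071, 0.333, 0.04, 1.465, -0.013, 1.343, -0.059], TCP at [0.254, -0.598, 0.223] pointing down, gripper open.
Joint ranges: [-2.58, 2.58], [-0.38, 2.09], [-1.3, 1.39], [0.25, 2.4], [-1.5, 4.64], [0.08, 2.09], [-2.65, 2.65]. Speed limits (rad/s): [2.22, 2.22, 2.79, 2.79, 3.14, 3.14, 3.14].

## Interface

Orientations are given as a unit quaternion [x, y, z, w].
In Python, from bench import robot, viewer, order gives the robot as it stands.
- The arm moves only by the tool play_rows, never from a script. Its argument "targets" is text: rows parted by semicolons, each of 6 numbers parted by spaces: the shift along the tool's x, y, z scaled (see below), then the turn, a rotation vector about the tool's x, y, z scaled (see below). A call has 1 to 5 rows; each row is the pose to reach, as a shift and turn from the pose commanded when the call began, along the tool's axes at that moment, turning the shorter way round; what a row does not reach only later rows make up. The controller multiplies each number of a shift by 0.5 m and each number of a turn by 180 degrees. A row lasts 1/10 s, in which the tool goes at most 50 mm and 8.59 degrees, less where a joint would pass 70% of its speed; a pose out of reach is approached as far as the arm can. A call with a number of a shift or a turn outside -1 to 1 is refused whole. A call with a gripper value outside its range is refused whole. "jaw" is the opening, from 0 (shut) to 1 (fully open), set as the call begins (left out, the last holds). The fingers move at their own pace and stop on an object; the grip force is fixed at half the most. Time passes only in rows, so rows that repeat a pose let the fingers close. It gives the time, the measured TCP pose, the force, the opening and the grip force at its end, in the units of the state.
- robot.sense(): the state, without advancing time (a new reading comes with each control period).
- viewer.grab_frame(name): name is "side" or "top" or "wrist"; returns a dict with "image" (400x640x3 uint8, red, green, blue), "K" (3x3 intrinsics, pixels), "k1" (the pictures are not rectified: a ray, as slopes to the right and down, at radius r is drawn at 1 + k1 r^2 times it, then the intrinsics apply), "position" and "rotation" of the camera in the world; the wrist camera has in their place "T_tool_cam" (4x4, takes a point from camera to tool coordinates, whose origin is the TCP and whose axes are the flange's). Camera axes: x right, y up, looking along -z (the intrinsics and any distortion apply to the point x, -y, -z); pixel columns grow to the right and rows downward; lengths in m; the calibration is good to about 2 mm. A picture is of the moment at which its call begins: read the wrist's pose just before it. There is no depth.
- order.finish_job(): hands the job in; it is judged then, once.
The state is a dict: "time_s": time; "q": joint angles; "qd": joint speeds; "joint_torque": joint torques, N m; "tcp_pos": TCP position; "tcp_rot": TCP orientation; "ft_force": force on the tool from outside, world axes, zero at the start; "ft_torque": the same for the moment, N m; "opening": finger opening in m; "grasp_force": force on a finger pad.
Only numpy, scipy, OpenCV 4.12 (cv2) and the standard library are available. Lean on these libraries where they do the work, as an engineer would, in place of code of your own. Each camera call takes 0.05 s, during which the arm holds its last target. There are 200 camera calls.

## Working session

There is one attempt and no reset: what is moved stays moved. The work goes in short steps, Python scripts to look and compute and a tool call to move; the robot and the scene stay as the last step left them, time stands still between calls to the robot, and variables do not carry over. Pictures are saved under pics/ and viewed, at most 10 in all, crops included, and the job is handed in when it is done.

Besides the shell and the picture viewer there is one more tool, called after "Emit:" as name(argument=value, ...), one argument or row to a line, values as JSON. play_rows: Moves the arm, as the interface text tells. Its arguments: {"type":"object","properties":{"targets":{"type":"string"},"jaw":{"type":"number"}},"required":["targets"]}

```bash
mkdir -p pics; cat > h.py <<'E'
import numpy as np, cv2, pickle
from scipy.spatial.transform import Rotation as R
def und(f,uv):
    K=np.array(f["K"]);uv=np.atleast_2d(np.float64(uv)).reshape(-1,1,2)
    p=cv2.undistortPoints(uv,K,np.array([f["k1"],0,0,0.]))[:,0]
    return np.c_[p[:,0],-p[:,1],-np.ones(len(p))]
def cam(f):
    if "T" in f: return f["T"][:3,:3],f["T"][:3,3]
    r=np.array(f["rotation"]); 
    return (r if r.shape==(3,3) else R.from_quat(r).as_matrix()),np.array(f["position"])
def onz(f,uv,z):
    r,p=cam(f); d=und(f,uv)@r.T
    return p+d*((z-p[2])/d[:,2])[:,None]
def proj(f,X):
    r,p=cam(f); c=(np.atleast_2d(X)-p)@r; K=np.array(f["K"])
    x=c[:,0]/-c[:,2];y=-c[:,1]/-c[:,2]; s=1+f["k1"]*(x*x+y*y)
    return np.c_[K[0,0]*x*s+K[0,2],K[1,1]*y*s+K[1,2]]
def grab(n,tag):
    from bench import robot,viewer
    s=robot.sense(); f=dict(viewer.grab_frame(n))
    if n=="wrist":
        T=np.eye(4);T[:3,:3]=R.from_quat(s["tcp_rot"]).as_matrix();T[:3,3]=s["tcp_pos"]
        f["T"]=T@np.array(f["T_tool_cam"])
    pickle.dump(f,open(f"{tag}.pkl","wb")); cv2.imwrite(f"pics/{tag}.png",cv2.cvtColor(f["image"],cv2.COLOR_RGB2BGR))
    return f
def load(t): return pickle.load(open(f"{t}.pkl","rb"))
E
python3 - <<'E'
from h import *
for n in("top","side"):
    f=grab(n,n+"0");print(n,f["K"],f["k1"],cam(f))
from bench import robot;print(robot.sense())
E
```

```text
top [[374.23760039   0.         315.9315106 ]
 [  0.         374.23760039 199.00678769]
 [  0.           0.           1.        ]] -0.01807294410869118 (array([[ 0.01938362,  0.98563443, -0.16777675],
       [-0.99944184,  0.02366831,  0.02357596],
       [ 0.02720827,  0.16722611,  0.98554307]]), array([0.37761137, 0.03350068, 0.89726157]))
side [[413.85216239   0.         318.22452073]
 [  0.         413.85216239 199.93995213]
 [  0.           0.           1.        ]] -0.04406241618262706 (array([[-0.99143902,  0.0366583 , -0.12531894],
       [-0.13025741, -0.34411446,  0.92984851],
       [-0.00903739,  0.93821181,  0.34594352]]), array([0.42407264, 0.86908616, 0.39926538]))
{'time_s': 0.1, 'q': array([ 1.07078146,  0.33381197,  0.03984363,  1.46616001, -0.01338123,
        1.34328838, -0.05849156]), 'qd': array([-0.00094262, -0.00149437,  0.00198058, -0.00271217, -0.00018207,
        0.00091951, -0.00024277]), 'joint_torque': array([ 3.88262022e-03, -6.57809401e+01,  1.33972898e+00, -4.04711187e+01,
       -5.97177353e-02,  4.08549432e-02,  6.40568260e-05]), 'tcp_pos': array([ 0.25343763, -0.59811097,  0.22177725]), 'tcp_rot': array([ 9.79982780e-01,  1.99081036e-01, -1.88875781e-04, -6.75223352e-04]), 'ft_force': array([-0.16164821, -0.56224957, -0.36936754]), 'ft_torque': array([-0.02250458,  0.00947482,  0.00626136]), 'grasp_force': 0.0, 'opening': 0.08704558349622643}
```

View pics/top0.png

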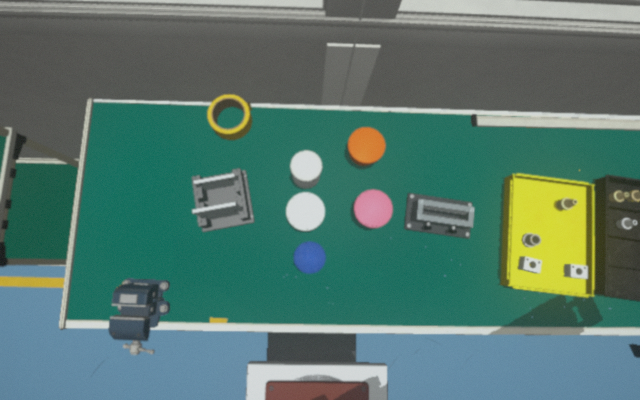

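View pics/side0.png

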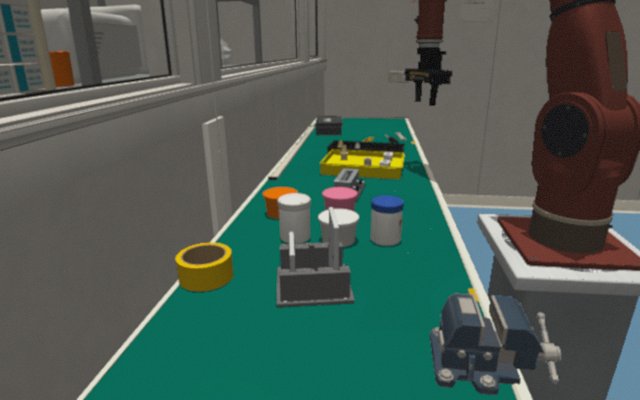

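The top view shows the rack at (222,200), with panels at (215,178) and (215,208). The row is jar_white (306,167), tub (305,211) and jar_blue (310,257), and the clamp is at (443,213). Pink (373,208) and orange (366,145) are decoys. In the side view the tall panel is the one at (334,240), nearer the robot, so it should be (215,208) in the top view. The candidates for the tall panel are (215,178) and (215,208), so I'll check them in close crops.

```bash
python3 - <<'E'
from h import *
t=cv2.imread("pics/top0.png");s=cv2.imread("pics/side0.png")
def c(i,x0,x1,y0,y1,k):return cv2.resize(i[y0:y1,x0:x1],None,fx=k,fy=k,interpolation=cv2.INTER_CUBIC)
o=np.zeros((600,800,3),np.uint8)
for im,x,y in((c(t,185,260,160,235,5),0,0),(c(t,400,480,190,240,5),400,0),(c(s,270,360,205,305,4),0,0+0)):
    pass
a=c(t,185,265,160,235,5);b=c(t,400,480,190,240,5)
o[:375,:400]=a;o[:250,400:]=b
d=c(s,270,360,205,305,3);o[255:555,400:670]=d
cv2.imwrite("pics/crop.png",o)
E
```

```text
(no output)
```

View pics/crop.png

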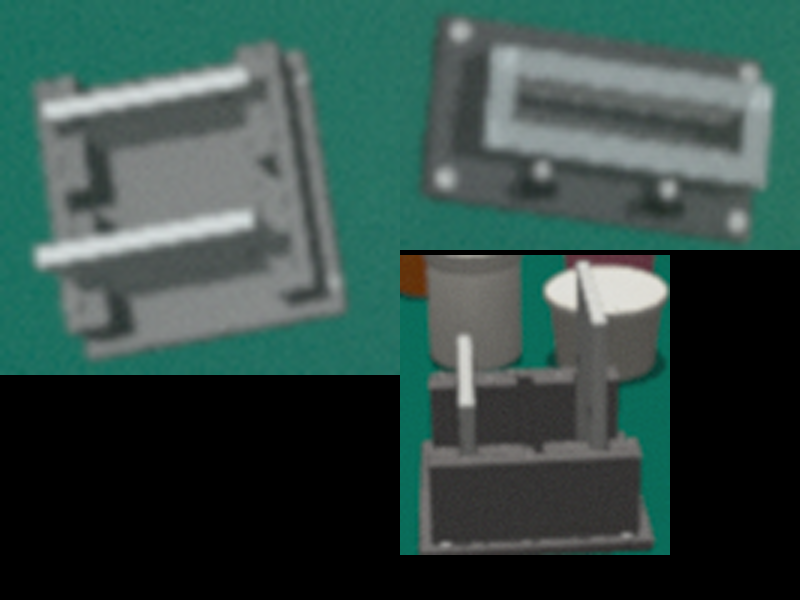

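The tall panel is the lower stripe, full-image ends (192,211) to (236,204). It overhangs the cheek because of its height, and the side view agrees. Next I'll measure everything by masks.

```bash
python3 - <<'E'
from h import *
f=load("top0");im=f["image"].astype(int);g=im.min(2);hsv=cv2.cvtColor(f["image"],cv2.COLOR_RGB2HSV)
def comp(m,x0,x1,y0,y1):
    k=np.zeros(m.shape,np.uint8);k[y0:y1,x0:x1]=m[y0:y1,x0:x1]
    c,_=cv2.findContours(k,cv2.RETR_EXTERNAL,cv2.CHAIN_APPROX_NONE);return max(c,key=cv2.contourArea)
def rect(m,box,z,name):
    c=comp(m,*box); (cx,cy),_,_=cv2.minAreaRect(c)
    W=onz(f,cv2.boxPoints(cv2.minAreaRect(c)),z)[:,:2]
    e=W[1]-W[0],W[2]-W[1]; l=max(e,key=np.linalg.norm); 
    print(name,(cx,cy),"centre",onz(f,(cx,cy),z).round(4),"sizes",[np.linalg.norm(v).round(4) for v in e],"ang from +y deg",np.degrees(np.arctan(-l[0]/l[1])).round(2))
rect(g>160,(185,245,195,220),.133,"tall");rect(g>160,(185,245,168,190),.088,"short")
for t in(105,120,135): rect(g>t,(412,480,190,235),.053,"clamp%d"%t)
for n,m,b,z in(("jw",g>165,(285,330,145,182),.094),("tub",g>165,(280,330,190,232),.058),("jb",(hsv[...,0]>105)&(hsv[...,0]<130)&(hsv[...,1]>150),(290,330,238,280),.094),("pink",(im[...,0]>im[...,1]+60),(350,400,185,230),.058)):
    c=comp(m,*b);(x,y),ax,_=cv2.fitEllipse(c);p=onz(f,[(x,y),(x+sum(ax)/4,y)],z);print(n,(x,y),p[0].round(4),"diam",2*np.linalg.norm(p[1]-p[0]))
s=load("side0")
E
```

```text
tall (213.87069702148438, 206.80172729492188) centre [[0.4865 0.2244 0.133 ]] sizes [np.float64(0.0872), np.float64(0.0082)] ang from +y deg 12.1
short (213.531982421875, 178.176025390625) centre [[0.5565 0.2405 0.088 ]] sizes [np.float64(0.0867), np.float64(0.0081)] ang from +y deg 12.12
clamp105 (445.2805480957031, 212.52439880371094) centre [[ 0.4969 -0.2851  0.053 ]] sizes [np.float64(0.0546), np.float64(0.1326)] ang from +y deg -3.63
clamp120 (445.126953125, 212.38311767578125) centre [[ 0.4973 -0.2847  0.053 ]] sizes [np.float64(0.0534), np.float64(0.1312)] ang from +y deg -3.52
clamp135 (445.4034729003906, 212.15863037109375) centre [[ 0.4978 -0.2854  0.053 ]] sizes [np.float64(0.0521), np.float64(0.1284)] ang from +y deg -3.42
jw (305.843505859375, 165.39944458007812) [0.5892 0.038  0.094 ] diam 0.06563619342044821
tub (305.0258483886719, 211.0626220703125) [0.4922 0.0376 0.058 ] diam 0.08403752682378844
jb (309.2064208984375, 257.12744140625) [0.389  0.0261 0.094 ] diam 0.06406097309660123
pink (372.8995666503906, 208.3368377685547) [ 0.5021 -0.1167  0.058 ] diam 0.08240133855977058
```

Sizes and spacing agree with the description (panel spacing 72 mm, clamp 132 mm, reach 0.54/0.57 m). I'll plan the approach in chained calls and stop over the clamp for a close look.

```bash
cat > plan.py <<'E'
from h import *
def rot(psi):
    a=np.radians(psi);y=np.array([np.cos(a),np.sin(a),0]);z=np.array([0,0,-1.]);return np.c_[np.cross(y,z),y,z]
def chain(wps,start=None,dec=3):
    from bench import robot
    s=robot.sense();p=np.array(s["tcp_pos"]);r=R.from_quat(s["tcp_rot"]).as_matrix()
    if start: p,r=np.array(start[:3]),rot(start[3])
    print("at",p.round(4),"psi",np.degrees(np.arctan2(r[1,1],r[0,1])).round(2),"tilt",np.degrees(np.arccos(-r[2,2])).round(2),"t",s["time_s"],"open",s["opening"],"gf",s["grasp_force"],"F",s["ft_force"].round(2))
    for w in wps:
        d=(r.T@(np.array(w[:3])-p)/.5).round(dec);v=(R.from_matrix(r.T@rot(w[3])).as_rotvec()/np.pi).round(dec+1)
        print(w,"->",*d,*v); p=p+r@d*.5;r=r@R.from_rotvec(v*np.pi).as_matrix()
    return s
E
python3 - <<'E'
from plan import *
from bench import viewer
chain([(.35,-.42,.3,-45),(.48,-.27,.3,-20),(.51,-.05,.3,0),(.4865,.18,.3,12.1)])
print(load("top0").keys()); print(np.array(viewer.grab_frame("wrist")["T_tool_cam"]).round(3))
E
```

```text
at [ 0.2534 -0.5981  0.2218] psi -67.03 tilt 0.08 t 0.1 open 0.08704558349622643 gf 0.0 F [-0.16 -0.56 -0.37]
(0.35, -0.42, 0.3, -45) -> 0.317 -0.253 -0.156 -0.0004 -0.0001 -0.1224
(0.48, -0.27, 0.3, -20) -> 0.396 -0.028 -0.0 -0.0001 0.0 -0.1389
(0.51, -0.05, 0.3, 0) -> 0.434 -0.094 -0.0 0.0 0.0 -0.1111
(0.4865, 0.18, 0.3, 12.1) -> 0.46 -0.047 -0.0 0.0 0.0 -0.0672
dict_keys(['image', 'K', 'k1', 'position', 'rotation'])
[[ 0.     0.952  0.305  0.084]
 [ 1.     0.    -0.001 -0.001]
 [-0.001  0.305 -0.952 -0.161]
 [ 0.     0.     0.     1.   ]]
```

Emit:
play_rows(
  targets="0.08 -0.06 -0.16 0 0 -0.03; 0.16 -0.12 -0.16 0 0 -0.06; 0.24 -0.19 -0.16 0 0 -0.09; 0.32 -0.25 -0.16 0 0 -0.12; 0.32 -0.25 -0.16 0 0 -0.12",
  jaw=1,
)

```text
time_s: 0.65
tcp_pos: [0.3542, -0.4176, 0.3032]
tcp_rot: [0.924, 0.382, 0.0, 0.0]
ft_force: [0.5, -0.2, 0.6]
opening: 0.0868
grasp_force: 0.0
```

Emit:
play_rows(
  targets="0.09 0 0 0 0 -0.03; 0.18 0 0 0 0 -0.06; 0.27 0 0 0 0 -0.1; 0.4 -0.03 0 0 0 -0.14; 0.4 -0.03 0 0 0 -0.14",
)

```text
time_s: 1.15
tcp_pos: [0.487, -0.2642, 0.3024]
tcp_rot: [0.817, 0.577, 0.001, -0.001]
ft_force: [0.3, 0.2, 0.1]
opening: 0.0873
grasp_force: 0.0
```

Emit:
play_rows(
  targets="0 0 0 0 0 0; 0 0 0 0 0 0; 0 0 0 0 0 0",
)

```text
time_s: 1.45
tcp_pos: [0.4832, -0.2714, 0.3024]
tcp_rot: [0.821, 0.571, -0.0, -0.0]
ft_force: [-0.3, -0.4, 0.4]
opening: 0.0871
grasp_force: 0.0
```

```bash
python3 - <<'E'
from plan import *
chain([(.51,-.05,.3,0),(.4865,.18,.3,12.1)])
grab("wrist","wc")
E
```

```text
at [ 0.4832 -0.2714  0.3024] psi -20.38 tilt 0.04 t 1.45 open 0.08709563117169034 gf 0.0 F [-0.25 -0.43  0.42]
(0.51, -0.05, 0.3, 0) -> 0.434 -0.104 0.005 -0.0002 0.0001 -0.1132
(0.4865, 0.18, 0.3, 12.1) -> 0.46 -0.047 -0.0 0.0 0.0 -0.0673
```

View pics/wc.png

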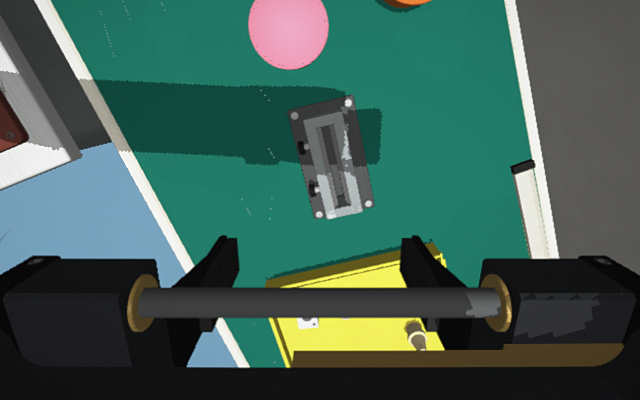

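The wrist view shows the clamp block top with corners near (304,122), (341,109), (362,210) and (326,219), half in shadow. I'll enlarge it to read the corners.

```bash
python3 - <<'E'
import cv2
i=cv2.imread("pics/wc.png")[90:225,280:385];i=cv2.resize(i,None,fx=4.4,fy=4.4,interpolation=cv2.INTER_CUBIC)
l=cv2.cvtColor(i,cv2.COLOR_BGR2GRAY);l=cv2.createCLAHE(3,(4,4)).apply(l)
for k in range(0,105,10):cv2.putText(l,str(280+k),(int(k*4.4),10),0,.35,255);cv2.line(l,(int(k*4.4),12),(int(k*4.4),18),255)
for k in range(0,135,10):cv2.putText(l,str(90+k),(0,int(k*4.4)),0,.35,255);cv2.line(l,(24,int(k*4.4)),(30,int(k*4.4)),255)
cv2.imwrite("pics/wcc.png",l)
E
```

```text
(no output)
```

View pics/wcc.png

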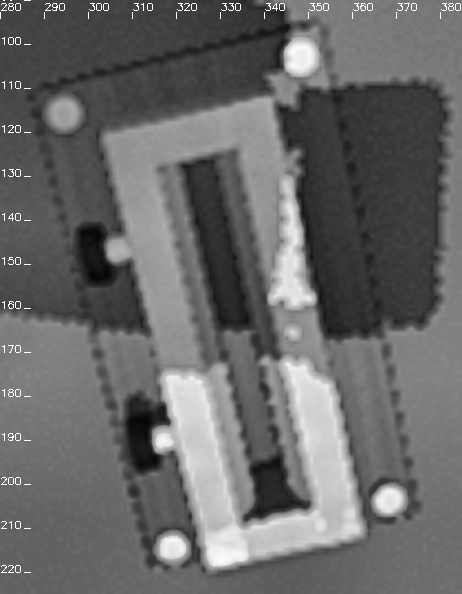

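Block top corners read as (303.2,120), (341.8,111.6), (362.7,211.6), (326.6,220). The mouth corners are (315.9,127.5), (334.1,123.6), (351.4,205.9), (335,209.3).

```bash
python3 - <<'E'
from plan import *
f=load("wc")
for q in([(303.2,120),(341.8,111.6),(362.7,211.6),(326.6,220)],[(315.9,127.5),(334.1,123.6),(351.4,205.9),(335,209.3)]):
    W=onz(f,q,.053)[:,:2];l=(W[0]+W[1]-W[2]-W[3])/2;print(W.mean(0),"len",np.linalg.norm(l),"wid",[np.linalg.norm(W[1]-W[0]),np.linalg.norm(W[2]-W[3])],"ang",np.degrees(np.arctan(-l[0]/l[1])), [np.degrees(np.arctan(-(a[0])/a[1])) for a in(W[0]-W[3],W[1]-W[2])])
t=load("top0");print("reproj top",proj(t,[[.4995,-.285,.053]]))
E
```

```text
[ 0.49635972 -0.28718112] len 0.13109356980385933 wid [np.float64(0.04705041509978121), np.float64(0.04844818203554487)] ang -7.4181337675780155 [np.float64(-7.721129422990706), np.float64(-7.111159294857896)]
[ 0.49684199 -0.28736881] len 0.10764448910284526 wid [np.float64(0.02235939267924708), np.float64(0.021711958041734734)] ang -7.377874863992998 [np.float64(-7.206532975192563), np.float64(-7.549559772898272)]
reproj top [[445.19956209 211.41769982]]
```

Emit:
play_rows(
  targets="0.1 -0.02 0 0 0 -0.03; 0.2 -0.05 0 0 0 -0.06; 0.3 -0.08 0 0 0 -0.09; 0.4 -0.1 0 0 0 -0.11; 0.43 -0.1 0 0 0 -0.113",
)

```text
time_s: 2.0
tcp_pos: [0.5115, -0.0466, 0.3032]
tcp_rot: [0.704, 0.71, 0.001, 0.0]
ft_force: [1.0, -0.3, -0.5]
opening: 0.087
grasp_force: 0.0
```

Emit:
play_rows(
  targets="0.1 -0.01 0 0 0 -0.02; 0.2 -0.02 0 0 0 -0.04; 0.3 -0.03 0 0 0 -0.06; 0.4 -0.04 0 0 0 -0.067; 0.46 -0.05 0 0 0 -0.067",
)

```text
time_s: 2.5
tcp_pos: [0.4854, 0.1818, 0.3029]
tcp_rot: [0.627, 0.779, 0.001, -0.0]
ft_force: [-0.9, 0.3, 0.4]
opening: 0.0872
grasp_force: 0.0
```

Emit:
play_rows(
  targets="0 0 0 0 0 0; 0 0 0 0 0 0; 0 0 0 0 0 0",
)

```text
time_s: 2.8
tcp_pos: [0.4868, 0.177, 0.3024]
tcp_rot: [0.629, 0.777, -0.0, 0.0]
ft_force: [0.1, -0.9, 0.2]
opening: 0.087
grasp_force: 0.0
```

```bash
python3 - <<'E'
from plan import *
chain([])
f=grab("wrist","wr")
print(proj(f,[[.4865,.2244,.133],[.5565,.2405,.088]]))
E
```

```text
at [0.4868 0.177  0.3024] psi 11.98 tilt 0.04 t 2.8 open 0.0870111551012955 gf 0.0 F [ 0.13 -0.93  0.23]
[[329.48043163 130.36743745]
 [393.51817406 124.35101155]]
```

View pics/wr.png

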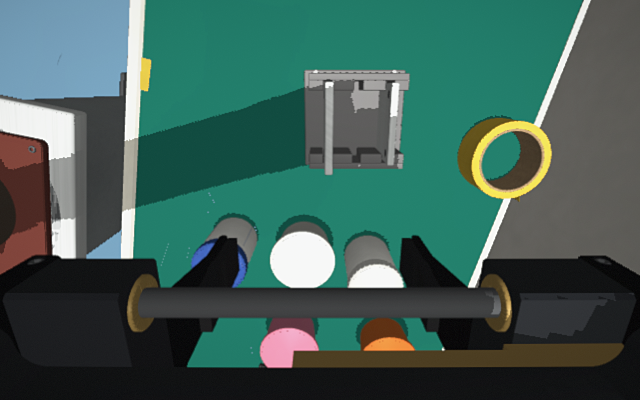

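The wrist view shows the tall panel edge from (329,82) to (328,174), near the middle of the image and as predicted (329,130). Now I'll refine it with a mask and recheck the clamp angle in the top view from its corners.

```bash
python3 - <<'E'
from plan import *
f=load("wr");g=f["image"].min(2);k=np.zeros_like(g);k[70:180,318:340]=(g>135)[70:180,318:340]
k=cv2.morphologyEx(k,cv2.MORPH_OPEN,np.ones((3,3),np.uint8))
c=max(cv2.findContours(k,0,1)[0],key=cv2.contourArea);r=cv2.minAreaRect(c);print(r)
W=onz(f,cv2.boxPoints(r),.133)[:,:2];e=[W[1]-W[0],W[2]-W[1]];l=max(e,key=np.linalg.norm)
print(W.mean(0),[np.linalg.norm(v) for v in e],np.degrees(np.arctan(-l[0]/l[1])))
t=load("top0");W=onz(t,[(418,199),(474.4,207.6),(473.6,227),(417.6,219.6)],.053)[:,:2]
print(W.mean(0),[np.degrees(np.arctan(-v[0]/v[1])) for v in(W[1]-W[0],W[2]-W[3])])
E
```

```text
((329.0, 128.0), (92.0, 8.0), 90.0)
[0.4859425 0.2247619] [np.float64(0.0074639773876249696), np.float64(0.08833902863392268)] 12.714711675265264
[ 0.49525599 -0.28658952] [np.float64(-7.384560327138679), np.float64(-6.279789354043246)]
```

```bash
python3 - <<'E'
from plan import *
chain([(.4862,.2246,.2,12.3),(.4862,.2246,.099,12.3)])
E
```

```text
at [0.4868 0.1769 0.3025] psi 11.97 tilt 0.03 t 2.85 open 0.08673459748739387 gf 0.0 F [-0.19 -0.5   0.16]
(0.4862, 0.2246, 0.2, 12.3) -> 0.094 0.019 0.205 -0.0001 0.0002 -0.0018
(0.4862, 0.2246, 0.099, 12.3) -> -0.0 -0.0 0.202 0.0 -0.0 -0.0
```

Emit:
play_rows(
  targets="0.03 0.01 0.06 0 0 0; 0.06 0.015 0.12 0 0 -0.0018; 0.09 0.02 0.18 0 0 -0.0018; 0.094 0.019 0.205 0 0 -0.0018; 0.094 0.019 0.205 0 0 -0.0018",
)

```text
time_s: 3.35
tcp_pos: [0.485, 0.2255, 0.1987]
tcp_rot: [0.626, 0.78, -0.001, -0.001]
ft_force: [-0.0, 0.2, 0.2]
opening: 0.0868
grasp_force: 0.0
```

Emit:
play_rows(
  targets="0 0 0.05 0 0 0; 0 0 0.1 0 0 0; 0 0 0.15 0 0 0; 0 0 0.19 0 0 0; 0 0 0.202 0 0 0",
)

```text
time_s: 3.85
tcp_pos: [0.486, 0.2252, 0.0987]
tcp_rot: [0.627, 0.779, -0.001, 0.0]
ft_force: [0.4, 0.3, -0.6]
opening: 0.087
grasp_force: 0.0
```

Emit:
play_rows(
  targets="0 0 0 0 0 0; 0 0 0 0 0 0; 0 0 0 0 0 0",
)

```text
time_s: 4.15
tcp_pos: [0.4865, 0.2271, 0.1006]
tcp_rot: [0.626, 0.78, 0.001, 0.001]
ft_force: [-0.6, 1.2, -0.1]
opening: 0.0871
grasp_force: 0.0
```

```bash
python3 - <<'E'
from plan import *
chain([(.4862,.2246,.099,12.3)])
f=grab("side","s1");grab("wrist","wg")
t=cv2.imread("pics/s1.png")[150:310,240:400];w=cv2.imread("pics/wg.png")[:,170:470]
o=np.zeros((480,800,3),np.uint8);o[:480,:480]=cv2.resize(t,(480,480));o[:400,490:790]=w
cv2.imwrite("pics/g.png",o)
E
```

```text
at [0.4865 0.2271 0.1006] psi 12.46 tilt 0.12 t 4.15 open 0.08710355526820783 gf 0.0 F [-0.61  1.18 -0.12]
(0.4862, 0.2246, 0.099, 12.3) -> -0.005 -0.002 0.003 0.0007 -0.0 0.0009
```

View pics/g.png

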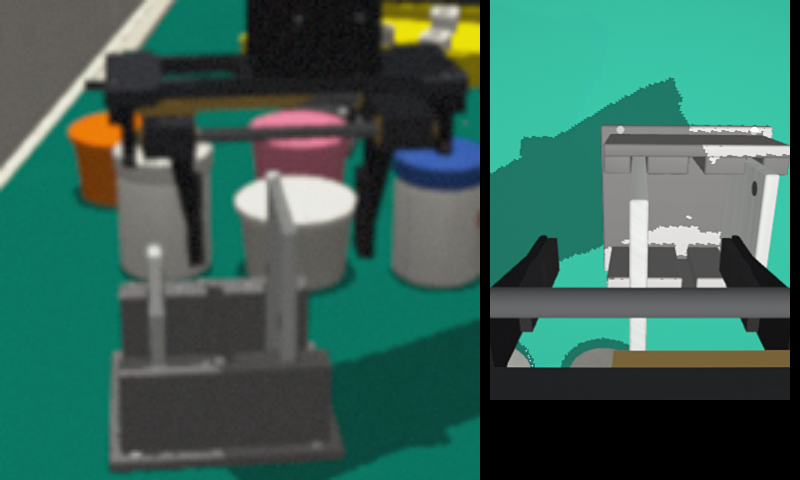

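The fingers straddle the tall panel symmetrically: finger edges at 555 and 722 in the crop, panel at 639. Closing now, then lifting.

Emit:
play_rows(
  targets="-0.004 -0.001 0.003 0 0 0; -0.004 -0.001 0.003 0 0 0; -0.004 -0.001 0.003 0 0 0; -0.004 -0.001 0.003 0 0 0; -0.004 -0.001 0.003 0 0 0",
  jaw=0,
)

```text
time_s: 4.75
tcp_pos: [0.4854, 0.225, 0.0976]
tcp_rot: [0.626, 0.78, -0.0, -0.0]
ft_force: [-0.2, 0.3, -0.8]
opening: 0.0551
grasp_force: 0.0
```

Emit:
play_rows(
  targets="0 0 0 0 0 0; 0 0 0 0 0 0; 0 0 0 0 0 0; 0 0 0 0 0 0; 0 0 0 0 0 0",
)

```text
time_s: 5.25
tcp_pos: [0.4855, 0.2249, 0.0976]
tcp_rot: [0.626, 0.78, 0.0, -0.0]
ft_force: [-1.2, -1.0, 0.5]
opening: 0.0148
grasp_force: 0.0
```

Emit:
play_rows(
  targets="0 0 0 0 0 0; 0 0 0 0 0 0; 0 0 0 0 0 0; 0 0 0 0 0 0; 0 0 0 0 0 0",
)

```text
time_s: 5.75
tcp_pos: [0.4855, 0.2249, 0.0976]
tcp_rot: [0.626, 0.78, 0.0, -0.0]
ft_force: [0.1, 0.4, -0.3]
opening: 0.0077
grasp_force: 30.0
```

Emit:
play_rows(
  targets="0 0 -0.02 0 0 0; 0 0 -0.04 0 0 0; 0 0 -0.06 0 0 0; 0 0 -0.08 0 0 0; 0 0 -0.1 0 0 0",
)

```text
time_s: 6.25
tcp_pos: [0.4853, 0.225, 0.1486]
tcp_rot: [0.626, 0.78, -0.0, 0.0]
ft_force: [0.1, 0.5, -3.9]
opening: 0.0081
grasp_force: 30.0
```

Emit:
play_rows(
  targets="0 0 -0.03 0 0 0; 0 0 -0.06 0 0 0; 0 0 -0.1 0 0 0; 0 0 -0.14 0 0 0; 0 0 -0.17 0 0 0",
)

```text
time_s: 6.75
tcp_pos: [0.4857, 0.2253, 0.2348]
tcp_rot: [0.626, 0.78, 0.001, 0.0]
ft_force: [-0.0, -0.1, -3.5]
opening: 0.008
grasp_force: 30.0
```

Emit:
play_rows(
  targets="0 0 0 0 0 0; 0 0 0 0 0 0; 0 0 0 0 0 0",
)

```text
time_s: 7.05
tcp_pos: [0.485, 0.2246, 0.2316]
tcp_rot: [0.626, 0.78, -0.001, -0.0]
ft_force: [-0.2, 1.3, -3.1]
opening: 0.0077
grasp_force: 30.0
```

```bash
python3 - <<'E'
from plan import *
s=chain([(.4925,.115,.235,7.5),(.4935,0,.235,3),(.495,-.15,.235,-3),(.4965,-.287,.235,-7.2)])
f=grab("side","s2");grab("wrist","wl")
t=cv2.imread("pics/s2.png")[100:310,230:440];w=cv2.imread("pics/wl.png")[:,170:470]
o=np.zeros((480,800,3),np.uint8);o[:480,:480]=cv2.resize(t,(480,480));o[:400,490:790]=w
cv2.imwrite("pics/l.png",o)
E
```

```text
at [0.485  0.2246 0.2316] psi 12.48 tilt 0.09 t 7.05 open 0.007662031178407845 gf 29.98297506943345 F [-0.24  1.26 -3.13]
(0.4925, 0.115, 0.235, 7.5) -> -0.217 -0.033 -0.007 -0.0005 0.0001 0.0277
(0.4935, 0, 0.235, 3) -> -0.228 -0.028 0.0 0.0 -0.0 0.025
(0.495, -0.15, 0.235, -3) -> -0.3 -0.012 0.0 0.0 -0.0 0.0333
(0.4965, -0.287, 0.235, -7.2) -> -0.274 0.017 0.0 0.0 -0.0 0.0233
```

View pics/l.png

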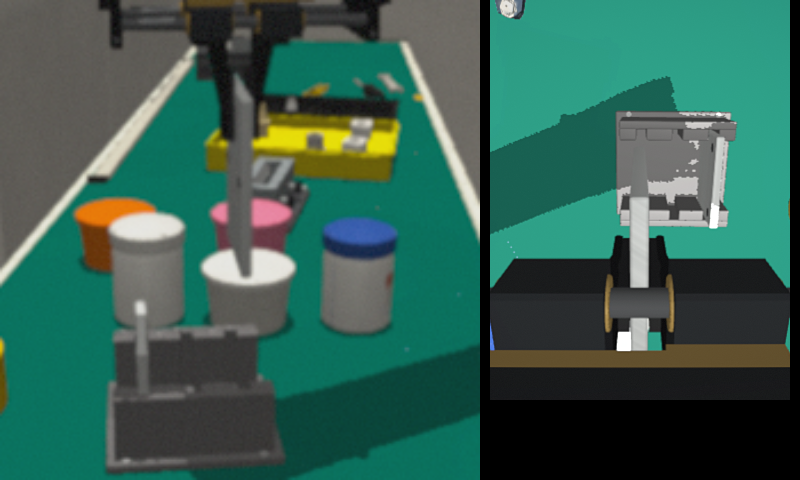

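The panel hangs straight in the gripper, well clear of the rack. Its lower edge is at about 0.142 m. The short panel is still in its slot. Carrying it over at a gentle pace.

Emit:
play_rows(
  targets="-0.02 0 -0.005 0 0 0.003; -0.06 -0.01 -0.007 0 0 0.008; -0.11 -0.02 -0.007 0 0 0.014; -0.16 -0.03 -0.007 0 0 0.021; -0.217 -0.033 -0.007 0 0 0.0277",
)

```text
time_s: 7.65
tcp_pos: [0.4925, 0.1141, 0.2361]
tcp_rot: [0.66, 0.752, -0.0, -0.0]
ft_force: [0.5, -0.4, -1.6]
opening: 0.0075
grasp_force: 30.0
```

Emit:
play_rows(
  targets="-0.05 -0.006 0 0 0 0.005; -0.1 -0.012 0 0 0 0.01; -0.15 -0.018 0 0 0 0.015; -0.2 -0.025 0 0 0 0.02; -0.228 -0.028 0 0 0 0.025",
)

```text
time_s: 8.15
tcp_pos: [0.4936, -0.0024, 0.2359]
tcp_rot: [0.69, 0.724, -0.0, 0.0]
ft_force: [-0.1, -0.2, -3.1]
opening: 0.0079
grasp_force: 30.0
```

Emit:
play_rows(
  targets="-0.06 -0.002 0 0 0 0.007; -0.12 -0.005 0 0 0 0.014; -0.18 -0.007 0 0 0 0.02; -0.24 -0.01 0 0 0 0.027; -0.3 -0.012 0 0 0 0.0333",
)

```text
time_s: 8.65
tcp_pos: [0.4956, -0.1506, 0.236]
tcp_rot: [0.726, 0.688, 0.0, -0.0]
ft_force: [1.2, 0.0, -2.8]
opening: 0.0077
grasp_force: 30.0
```

Emit:
play_rows(
  targets="-0.06 0.004 0 0 0 0.006; -0.12 0.008 0 0 0 0.012; -0.18 0.012 0 0 0 0.017; -0.23 0.015 0 0 0 0.021; -0.26 0.017 0 0 0 0.0233",
)

```text
time_s: 9.15
tcp_pos: [0.4969, -0.2821, 0.2357]
tcp_rot: [0.751, 0.66, -0.0, -0.0]
ft_force: [-0.2, -0.2, -3.1]
opening: 0.0078
grasp_force: 30.0
```

Emit:
play_rows(
  targets="-0.01 0 0 0 0 0; -0.014 0 0 0 0 0; -0.014 0 0 0 0 0; -0.014 0 0 0 0 0; -0.014 0 0 0 0 0",
)

```text
time_s: 9.65
tcp_pos: [0.4968, -0.2858, 0.2363]
tcp_rot: [0.75, 0.662, 0.0, 0.0]
ft_force: [-0.3, 1.0, -2.9]
opening: 0.008
grasp_force: 30.0
```

```bash
python3 - <<'E'
from plan import *
chain([(.4965,-.287,.18,-7.2)])
f=grab("side","s3");grab("wrist","wp")
t=cv2.imread("pics/s3.png")[90:250,290:450];w=cv2.imread("pics/wp.png")[:,170:470]
o=np.zeros((480,800,3),np.uint8);o[:480,:480]=cv2.resize(t,(480,480));o[:400,490:790]=w
cv2.imwrite("pics/p.png",o)
E
```

```text
at [ 0.4968 -0.2858  0.2363] psi -7.1 tilt 0.02 t 9.65 open 0.007964166233755702 gf 29.982836823910475 F [-0.27  1.02 -2.94]
(0.4965, -0.287, 0.18, -7.2) -> -0.003 -0.0 0.113 0.0001 -0.0 0.0005
```

View pics/p.png

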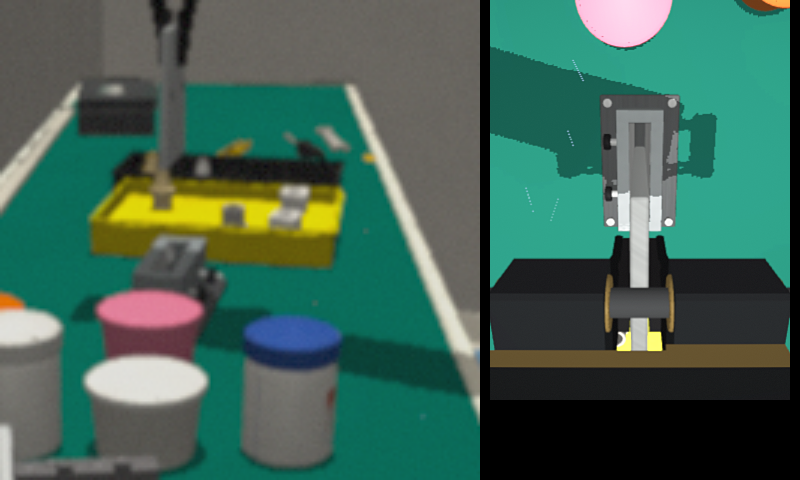

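The panel is directly above the clamp and parallel to the slot: mouth at about 628–649 in the crop, panel centred at 639. The panel's top corner sits at the same image row as after the lift, so it hasn't slipped. The lower edge is at about 0.146 m, so I'll lower it by 81 mm.

Emit:
play_rows(
  targets="-0.002 0 0.02 0 0 0; -0.002 0 0.05 0 0 0; -0.002 0 0.08 0 0 0; -0.002 0 0.1 0 0 0; -0.002 0 0.11 0 0 0",
)

```text
time_s: 10.25
tcp_pos: [0.4956, -0.2873, 0.179]
tcp_rot: [0.75, 0.661, -0.0, -0.001]
ft_force: [0.2, -0.3, -2.7]
opening: 0.008
grasp_force: 30.0
```

Emit:
play_rows(
  targets="0 0 0.015 0 0 0; 0 0 0.03 0 0 0; 0 0 0.04 0 0 0; 0 0 0.05 0 0 0; 0 0 0.05 0 0 0",
)

```text
time_s: 10.75
tcp_pos: [0.4961, -0.2876, 0.1554]
tcp_rot: [0.75, 0.661, -0.0, -0.0]
ft_force: [-0.5, 0.3, -2.9]
opening: 0.0079
grasp_force: 30.0
```

Emit:
play_rows(
  targets="0 0 0 0 0 0; 0 0 0 0 0 0; 0 0 0 0 0 0; 0 0 0 0 0 0; 0 0 0 0 0 0",
)

```text
time_s: 11.25
tcp_pos: [0.4964, -0.2878, 0.1562]
tcp_rot: [0.75, 0.661, 0.0, 0.0]
ft_force: [-0.5, 0.5, -3.3]
opening: 0.0081
grasp_force: 30.0
```

```bash
python3 - <<'E'
from plan import *
s=chain([(.4965,-.287,.155,-7.2)])
f=grab("side","s4");g=grab("top","t4");w=grab("wrist","w4")
p=np.array(s["tcp_pos"]);u=np.array([np.sin(np.radians(7.2)),np.cos(np.radians(7.2)),0])*.045
zb=p[2]-.0976+.008;print("bottom",zb)
C=[np.r_[p[:2],zb]+k*u for k in(-1,1)];M=[np.array([.4966,-.287,.053])+k*u*53/45 for k in(-1,1)]
a=cv2.imread("pics/s4.png");b=cv2.imread("pics/t4.png");wi=cv2.imread("pics/w4.png")
def crop(im,x0,y0,n,m,k):return cv2.resize(im[y0:y0+m,x0:x0+n],None,fx=k,fy=k,interpolation=cv2.INTER_CUBIC)
o=np.zeros((600,800,3),np.uint8)
A=crop(a,310,130,80,75,5);B=crop(b,400,170,80,70,5)
for i,(im,x0,y0,ff) in enumerate(((A,310,130,f),(B,400,170,g))):
    for q,c in[(q,(0,0,255)) for q in proj(ff,C)]+[(q,(0,255,255)) for q in proj(ff,M)]:
        cv2.circle(im,(int((q[0]-x0+.5)*5),int((q[1]-y0+.5)*5)),3,c,1)
o[:375,:400]=A;o[:350,400:]=B;o[380:600,100:700]=crop(wi,220,100,200,73,3)[:220,:600][:219] if 0 else cv2.resize(wi[90:200,170:470],(600,220))
cv2.imwrite("pics/f.png",o)
h=load("top0")
for n,(x,y) in dict(jw=(306,167),tub=(305,211),jb=(310,257),sp=(213,178)).items():
    print(n,np.abs(g["image"][y-20:y+20,x-20:x+20].astype(int)-h["image"][y-20:y+20,x-20:x+20]).mean().round(2))
E
```

```text
at [ 0.4964 -0.2878  0.1562] psi -7.19 tilt 0.01 t 11.25 open 0.008118555130782591 gf 29.98288370668888 F [-0.46  0.46 -3.26]
(0.4965, -0.287, 0.155, -7.2) -> 0.002 -0.0 0.002 0.0001 0.0 0.0001
bottom 0.0665816623780546
jw 9.58
tub 10.48
jb 8.19
sp 8.65
```

View pics/f.png

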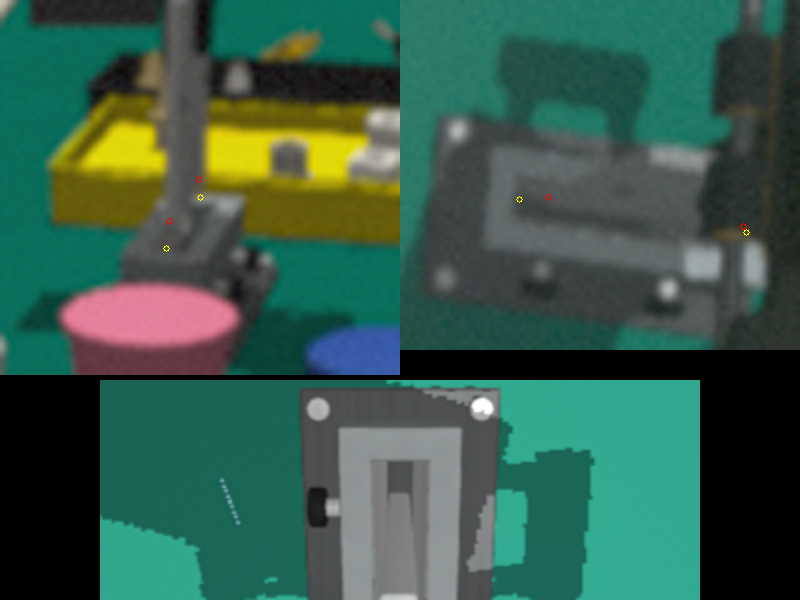

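The clamp mouth spans 371–429 in the wrist crop and the panel's lower end 388–413, so it is centred. I'll check the edge height numerically in the wrist image.

```bash
python3 - <<'E'
from plan import *
w=load("w4");f=load("s4");a=np.radians(7.19);u=np.array([np.sin(a),np.cos(a),0])*.045
n=np.array([np.cos(a),-np.sin(a),0])*.004
p=np.array([.4964,-.2878,0])
for z in(.057,.0666,.074): print(z,"wrist",proj(w,p+u+[0,0,z]).round(1),"side",proj(f,[p+u+n+[0,0,z],p+u-n+[0,0,z]]).round(1).tolist())
print("mouth end",proj(w,np.array([.4966,-.287,.053])+u*53/45))
g=cv2.cvtColor(w["image"],6 if 0 else cv2.COLOR_RGB2GRAY)
print("wrist col320 rows125-165",g[125:166,318:323].mean(1).round().astype(int))
s=cv2.cvtColor(f["image"],cv2.COLOR_RGB2GRAY)
print("side cols 342-352, rows 160-185");print(s[160:185,340:356])
E
```

```text
0.057 wrist [[320.2 143. ]] side [[342.0, 176.9], [344.8, 177.1]]
0.0666 wrist [[320.2 145. ]] side [[342.0, 173.6], [344.8, 173.8]]
0.074 wrist [[320.3 146.6]] side [[342.0, 171.1], [344.9, 171.3]]
mouth end [[320.28051328 130.86540884]]
wrist col320 rows125-165 [146 147 147 147 136 103  79  79  81  81  81  80  80  81  80  80  80  80
  80  79  82 102 125 125 124 125 125 125 125 124 126 126 125 126 126 126
 127 126 127 126 127]
side cols 342-352, rows 160-185
[[173 161 148 114  94  88  78  81  79  82 105 155 190 195 195 195]
 [194 190 171 129  97  87  81  81  77  80 104 154 191 197 197 195]
 [192 191 172 127  98  89  85  81  80  79 104 153 191 196 197 195]
 [181 181 164 123  98  88  83  82  79  80 103 148 186 192 191 192]
 [149 149 142 112  94  87  79  79  76  80  96 130 161 168 168 170]
 [113 113 108  96  95  89  81  79  77  82  94 116 130 138 141 149]
 [ 89  88  92  93  92  89  81  79  80  79  90 101 112 114 119 126]
 [ 85  85  88  94  94  89  85  76  80  84  86  90  92  93  93  94]
 [ 87  89  90  93  93  88  83  81  87  93 103 105 104 100  99 100]
 [ 86  94 101  99  92  88  82  82
[... 339 characters left out ...]
  69  72  85  89  88  91  82]
 [ 92  89  83  79  81  85  98  96  75  71  77  87  92  92  86  73]
 [ 89  86  81  75  75  78  86  87  70  75  82  90  93  88  77  64]
 [ 88  83  79  78  80  79  73  66  73  80  90  92  89  84  67  61]
 [ 82  77  77  77  79  73  64  64  75  87  91  89  88  74  61  59]
 [ 81  80  76  79  76  69  62  68  82  90  88  87  78  66  58  58]
 [ 84  82  85  83  81  77  73  77  86  88  88  82  69  62  58  66]
 [ 82  86  86  84  86  80  83  83  91  86  85  77  59  58  56  65]
 [ 76  75  79  80  77  78  79  80  81  73  74  66  58  61  59  58]
 [ 68  70  70  69  69  67  69  67  65  65  60  61  54  62  56  57]
 [ 69  64  67  67  64  67  66  66  66  65  64  57  58  55  56  50]]
```

Both views agree with a lower edge about 13–17 mm above the mouth. Lowering 4 mm to centre it in the band.

Emit:
play_rows(
  targets="0 0 0.003 0 0 0; 0.001 0 0.006 0 0 0; 0.001 0 0.008 0 0 0; 0.001 0 0.008 0 0 0; 0.001 0 0.008 0 0 0",
)

```text
time_s: 11.9
tcp_pos: [0.4964, -0.2872, 0.152]
tcp_rot: [0.75, 0.661, 0.0, -0.0]
ft_force: [-1.1, 0.4, -2.8]
opening: 0.0075
grasp_force: 30.0
```

Emit:
play_rows(
  targets="0 0 0 0 0 0; 0 0 0 0 0 0; 0 0 0 0 0 0; 0 0 0 0 0 0; 0 0 0 0 0 0",
)

```text
time_s: 12.4
tcp_pos: [0.4965, -0.2873, 0.1521]
tcp_rot: [0.75, 0.661, 0.0, 0.0]
ft_force: [0.4, 0.2, -3.4]
opening: 0.0076
grasp_force: 30.0
```

```bash
python3 - <<'E'
from plan import *
s=chain([]);print("bottom above mouth mm",(s["tcp_pos"][2]-.0976+.008-.053)*1e3)
from bench import order
if .149<s["tcp_pos"][2]<.156 and s["grasp_force"]>10: print(order.finish_job())
E
```

```text
at [ 0.4965 -0.2873  0.1521] psi -7.19 tilt 0.0 t 12.4 open 0.007603060571325984 gf 29.982952997088432 F [ 0.41  0.23 -3.36]
bottom above mouth mm 9.506496379049594
the job is handed in; nothing more can be done
None
```

I handed the job in at 12.4 s with the tall panel held still and upright over the clamp slot, its lower edge about 10 mm above the mouth by my measurements; no verdict was returned.

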